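# Click a specimen carrier home on a floating three-ball microscope stage

## Robot

A 7-joint arm with a two-finger parallel gripper is mounted at the origin on the work surface. World frame = base frame: x ahead of the robot, y to its left, z up, the work surface at z = 0. Lengths are in m, angles in degrees, forces in N, time in s.
With the tool pointing down it reaches from about 0.425 to 0.975 m from the base axis. Payload 16.7 kg.
Tool frame: the origin (TCP) lies midway between the tips of the shut fingers; the grasp point (between the pads) lies 19 mm behind it (ctrl.grasp_offset is the distance from the TCP to the grasp point, in m); z points along the fingers, y is the direction in which the jaws open and shut (so a half turn about z gives the same grasp; the last joint's range is limited). The gripper opens to 85 mm and grips with 20 to 120 N. Pads are 22 mm wide; open, the fingers measure 114 mm over their backs; the gripper's body (76 mm by 85 mm) begins 54 mm behind the grasp point. The pads swing forward as they close: fully open they stand 13 mm farther back than shut.
Start: joints at [-84.998, 24.414, 4.234, 92.017, -1.954, 63.644, -3.845], TCP at [0.158, 0.656, 0.231] pointing down, gripper open.
Joint ranges: [-163.25, 163.25], [-28.42, 122.38], [-70.27, 78.77], [12.13, 141.07], [-58.53, 238.53], [9.26, 117.41], [-156.51, 156.51]. Speed limits (degrees/s): [108.29, 108.29, 136.94, 136.94, 172.46, 172.46, 172.46].

## Interface

Orientations are given as [roll, pitch, yaw] about the fixed x, y, z axes, in that order (R = Rz(yaw) Ry(pitch) Rx(roll)).
In Python, from rig import ctrl, optics gives the robot as it stands. The module is installed in compiled form; this text tells all that it offers.
- The arm moves only by the shell command python3 -m jog 'ROWS' [FORCE]. ROWS is JSON, a list of rows, each a list of 3 entries, a list of its own where there are three numbers: the turn, a rotation vector about the tool's x, y, z in degrees, then the shift along the tool's x, y, z in mm, then the closure, from 0 (fully open) to 1 (shut). In form: [[[wx, wy, wz], [x, y, z], gripper], ...]. A call has 1 to 20 rows; each row shifts and turns the commanded pose from where the row before left it, along the tool's axes as they then stand; what a row does not reach is not made up. A row lasts 1/8 s, in which the tool goes at most 62.5 mm and 10.7 degrees, less where a joint would pass 70% of its speed; a pose out of reach is approached as far as the arm can. A call is refused whole if a number of a shift passes 62.5 or a number of a turn 10.7, either way. A call with a gripper value outside its range is refused whole. The fingers move at their own pace and stop on an object; FORCE is the grip in N (left out, the last holds). Time passes only in rows, so rows that do not move let the fingers close. It gives the time, the measured TCP pose, the force and the opening at its end, in the units of the state.
- ctrl.sense(): the state, without advancing time (a new reading comes with each control period).
- optics.get_image(name): name is "scene" or "top" or "wrist"; returns a dict with "pixels" (420x560x3 uint8, red, green, blue), "z_map" (420x560 float32, m along the optical axis (not along the pixel's ray), 0 where there is no reading), "vfov" (degrees; the focal length in pixels is half the picture's height over the tangent of half this angle, whatever the lens; pixels are square), "cx", "cy" (the principal point, pixels), "k1" (the pictures are not rectified: a ray, as slopes to the right and down, at radius r is drawn at 1 + k1 r^2 times it, then the intrinsics apply), "T" (4x4, takes a point from camera to world coordinates). Camera axes: x right, y up, looking along -z (the intrinsics and any distortion apply to the point x, -y, -z); pixel columns grow to the right and rows downward; lengths in m; the calibration is good to about 2 mm. A picture is of the moment at which its call begins.
- ctrl.close_job(): hands the job in, once; it reports no verdict.
Trained networks look in the newest picture that a camera, given by its name, has taken for a name from the list of things; names that differ only in an ending like _2 or _b are one class to them, and where a whole thing is asked for, a point or a joint stands for the part that bears it (a point fixed in the world has none). Each returns a list of dicts, best first, with "conf" (0 to 1); they miss things now and then, are a little off and sometimes report something else, mostly with a low value. They report only what shows in the picture. A call takes as long as a camera call. They do not tell look-alikes from the thing itself.
- optics.find_in(camera, name): "position" ([column, row] in pixels, amid what is visible of it).
- optics.regions_of(camera, name): "mask" (420x560 bool, what is visible of it) and "position" ([column, row] in pixels, amid what is visible of it).
- optics.tip_of(camera, name): "position" ([column, row] in pixels: a listed point, or the origin of a listed thing).
The state is a dict: "time_s": time; "joint_positions": joint angles; "qd": joint speeds; "tau": joint torques, N m; "ee_pos": TCP position; "tcp_rot": TCP orientation; "contact_force": force on the tool from outside, world axes, zero at the start; "ft_torque": the same for the moment, N m; "opening": opening from 0.0 (shut) to 1.0 (fully open).
Only numpy, scipy, OpenCV 4.12 (cv2) and the standard library are available. Lean on these libraries where they do the work, as an engineer would, in place of code of your own. Each camera call takes 0.05 s, during which the arm holds its last target.

## Task

Pick up the aluminium specimen carrier by its clamp block, lay it on the floating stage with its narrow nose over the single ball, and press it gently straight down until the two sprung rollers snap over its edges and pull it fully home on the three balls. Stop pressing as soon as it snaps home, never push the floating deck down onto its stop, then let go; leave the other things on the bench alone.

Things in the scene. Friction and masses are not known exactly. Their poses are not given: they have to be found in the camera images.
- carrier: Specimen carrier, loose, about 0.35 kg: flat aluminium plate 100 mm long (x), 100 mm wide over rounded side edges (y), 12 mm thick; the last 25 mm at +x is a nose only 50 mm wide. Origin: centre of the plate's underside, z up. Three V grooves below, 30 mm from the centre, take the stage's balls.
- carrier_block (a point): Centre of the top of the carrier's dark steel clamp block, 44 mm above the plate's underside, axes as the carrier. The block is 36 x 36 mm, stands 32 mm above the plate's middle and is the place to grip or press; a bright disc is let into its top.
- stage: Fixed white pedestal under the floating deck, 170 x 170 mm, 30 mm tall, with a small black knob on each of its +y and -y sides (12 mm out). Origin: centre of its underside; same axes as the deck.
- deck_home (a point): Where the carrier's origin lies, axes alike, when it is home: 3.5 mm above the top of the black floating deck (150 x 150 mm, top 62 mm above the bench), in its centre; moves with the deck. Three 10 mm steel balls stand on the deck on a 30 mm radius, tops 11 mm above it, the single one towards +x.
- roller_mid_l (a point): Middle of the sprung steel roller on the deck's +y side: 10 mm diameter, 46 mm long in x, axis 13.5 mm above the deck and 51 mm from its centre at rest; it spreads 4 mm. Holder: up to 19 mm above the deck, out to 76 mm from the centre. Laid level on both rollers the carrier stands 12 mm above home. It centres itself from up to 1.5 mm and 2 degrees off.
- roller_mid_r (a point): The like roller on the -y side. The rollers begin to spread at a push of about 13 N on the carrier, which rises to 16 to 20 N; with about 8 mm still to go they snap over the carrier's edges: the push suddenly falls by 6 N or more, and they pull the carrier down onto the balls with about 12 N. Pressed off-centre, only one side may snap; both must.
- deck (a joint): How far the floating deck has sunk, in m: 0 = up, 0.019 = down on its stop. It floats on damped springs: starts to sink at about 4 N of load (carrier's weight included), then 1 mm for each 1.2 N, so it yields 10 to 14 mm while the carrier is pressed in, and springs back about 6 mm at the snap.
- dropper: Bystander: small amber bottle with black cap, 32 mm diameter, 70 mm tall, origin under its centre.
- objective: Bystander: steel microscope objective standing on its lens end, 24 mm diameter, 41 mm tall, origin under its centre.
- slide_box: Bystander: closed grey box 100 x 80 x 32 mm, origin under its centre.
- dish: Bystander: shallow glass dish, 90 mm diameter, 15 mm tall, origin under its centre.
Mind the look-alikes: they are no part of the job. Leave any turquoise look-alike of the carrier alone. Of the things that look like the stage, the larger one is meant.

How it is judged (in metres and radians):
On the way:
1. the carrier lies on the stage's rollers over its place, not yet home (contact force between carrier and stage above 0.5 N and horizontal distance between carrier and deck_home below 0.008 m and z of carrier in the frame of deck_home between 0.003 and 0.014 m), for 0.1 s.
At the end, for the whole second after the job is handed in: The carrier sits home on the three balls: its origin within 1.5 mm sideways and 1.2 mm in height of its home on the deck, level with the deck within 1.4 degrees and turned within 2 degrees, released and at rest, the deck floating freely again (sunk less than 4 mm) (horizontal distance between carrier and deck_home below 0.0015 m and z of carrier in the frame of deck_home between -0.0015 and 0.0012 m and angle between the z axis of carrier and the z axis of deck_home, either way round below 0.025 rad and angle between the x axis of carrier and the x axis of deck_home, either way round below 0.035 rad and linear speed of carrier below 0.01 m/s and value of joint deck below 0.004 m); the robot touches nothing.
It fails at once if the floating deck is pushed down to within 1 mm of its stop (value of joint deck above 0.018 m).
It fails at once if the carrier is still pressed after it has snapped home: home on the balls, yet the deck sunk more than 11 mm (value of joint deck above 0.011 m and z of carrier in the frame of deck_home below 0.0012 m and horizontal distance between carrier and deck_home below 0.003 m and angle between the z axis of carrier and the z axis of deck_home, either way round below 0.025 rad).
It fails at once if a bystander is moved more than 20 mm (distance of any of dropper, objective, slide_box, dish from where it was at the start of the episode above 0.02 m).
It also fails if it takes over 54 s, if anything falls off the work surface, if the arm or the gripper's body presses on something with over 40 N, if the wrist force passes 120 N, or if a joint passes its speed limit or range.

## Working session

There is one attempt and no reset: what is moved stays moved. The work goes in short steps, Python scripts to look and compute and a shell command to move; the robot and the scene stay as the last step left them, time stands still between calls to the robot, and variables do not carry over. Pictures are saved under pics/ and viewed, and the job is handed in when it is done.

```bash
mkdir -p pics; ls; cat > h.py <<'E'
import numpy as np, cv2
from rig import ctrl, optics
def f_of(im): return 210/np.tan(np.radians(im["vfov"]/2))
def ray(im,p):
    f=f_of(im); K=np.array([[f,0,im["cx"]],[0,f,im["cy"]],[0,0,1.]])
    q=np.array([(p[0]-im["cx"])/f,(p[1]-im["cy"])/f])
    u=q.copy()
    for _ in range(30): u=q/(1+im["k1"]*(u@u))
    return u
def world(im,p,d):
    u=ray(im,p); c=np.array([u[0]*d,-u[1]*d,-d,1]); return (im["T"]@c)[:3]
def at_z(im,p,z):
    u=ray(im,p); R=im["T"][:3,:3]; o=im["T"][:3,3]; v=R@np.array([u[0],-u[1],-1]); return o+v*(z-o[2])/v[2]
def cloud(im):
    f=f_of(im); H,W=im["z_map"].shape
    v,u=np.mgrid[0:H,0:W].astype(float)
    qx=(u-im["cx"])/f; qy=(v-im["cy"])/f; ux,uy=qx.copy(),qy.copy()
    for _ in range(30):
        s=1+im["k1"]*(ux**2+uy**2); ux,uy=qx/s,qy/s
    d=im["z_map"]; P=np.stack([ux*d,-uy*d,-d],-1)@im["T"][:3,:3].T+im["T"][:3,3]
    P[d==0]=np.nan
    return P
def proj(im,X):
    Ti=np.linalg.inv(im["T"]); c=(Ti@np.r_[X,1])[:3]; u=np.array([c[0]/-c[2],-c[1]/-c[2]])
    u=u*(1+im["k1"]*(u@u)); return u*f_of(im)+[im["cx"],im["cy"]]
def save(im,name): cv2.imwrite("pics/"+name,im["pixels"][:,:,::-1])
E
python3 - <<'E'
from h import *
for c in ["scene","top","wrist"]:
    im=optics.get_image(c); save(im,c+"0.png"); np.savez(c+"0.npz",**im)
    print(c,im["vfov"],im["k1"],im["T"][:3,3].round(3))
    for n in ["carrier","carrier_block","stage","deck_home","roller_mid_l","roller_mid_r","dropper","objective","slide_box","dish"]:
        r=optics.find_in(c,n)
        print(n,[(np.round(x["position"]).tolist(),round(x["conf"],2)) for x in r])
s=ctrl.sense();print(s, ctrl.grasp_offset)
E
```

```text
pics
scene 54.19107085926844 0.0036988097778656577 [ 1.32  -0.006  0.698]
carrier [([410.0, 213.0], 0.88), ([346.0, 222.0], 0.83), ([371.0, 276.0], 0.68)]
carrier_block [([346.0, 221.0], 0.92), ([409.0, 214.0], 0.76), ([369.0, 278.0], 0.64)]
stage [([214.0, 233.0], 0.85), ([196.0, 303.0], 0.74), ([284.0, 186.0], 0.19)]
deck_home [([213.0, 222.0], 0.63), ([198.0, 302.0], 0.57)]
roller_mid_l [([174.0, 297.0], 0.66), ([188.0, 221.0], 0.53), ([231.0, 212.0], 0.51)]
roller_mid_r [([174.0, 297.0], 0.66), ([188.0, 221.0], 0.53), ([231.0, 212.0], 0.51)]
dropper [([288.0, 282.0], 0.85)]
objective [([285.0, 186.0], 0.41)]
slide_box [([86.0, 266.0], 0.83), ([344.0, 222.0], 0.59)]
dish [([470.0, 256.0], 0.82)]
top 52.103134632742496 -0.04130153446717164 [0.386 0.004 1.235]
carrier [([159.0, 232.0], 0.93), ([210.0, 161.0], 0.91), ([218.0, 228.0], 0.62)]
carrier_block [([222.0, 224.0], 0.82), ([212.0, 161.0], 0.76), ([162.0, 230.0], 0.75)]
stage [([331.0, 211.0], 0.94), ([336.0, 140.0], 0.68)]
deck_home [([339.0, 133.0], 0.92), ([339.0, 208.0], 0.69)]
roller_mid_l [([356.0, 211.0], 0.57), ([352.0,
[... 444 characters left out ...]
sh []
{'time_s': 1.65, 'joint_positions': array([-85.00010157,  24.4141896 ,   4.23471075,  92.01912099,
        -1.95428453,  63.64504123,  -3.84354789]), 'qd': array([ 0.01316753,  0.07128577, -0.00108963, -0.03555184, -0.16641768,
       -0.04016523,  0.05307958]), 'tau': array([ 9.16888530e-04, -9.49509859e+01,  3.75676945e+00, -4.63886118e+01,
        1.89984235e-02,  2.51683516e-03, -8.34163032e-07]), 'ee_pos': array([0.15833712, 0.6561025 , 0.23128055]), 'tcp_rot': array([-1.79993664e+02, -1.56482343e-03,  1.66431280e+02]), 'contact_force': array([-0.44547472, -0.36306229, -0.66227359]), 'ft_torque': array([-0.00587734, -0.02448048,  0.05044747]), 'opening': 1.0015969133274034} 0.0187
```

View pics/scene0.png

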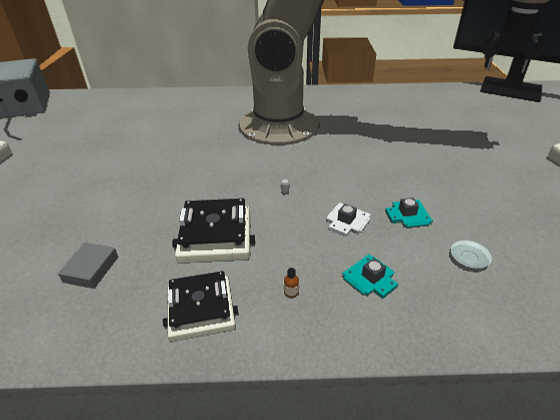

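View pics/top0.png

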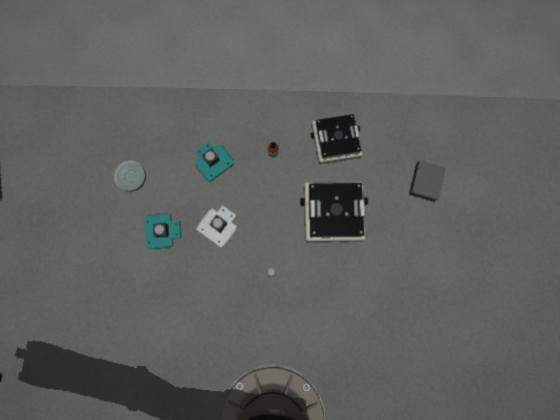

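View pics/wrist0.png

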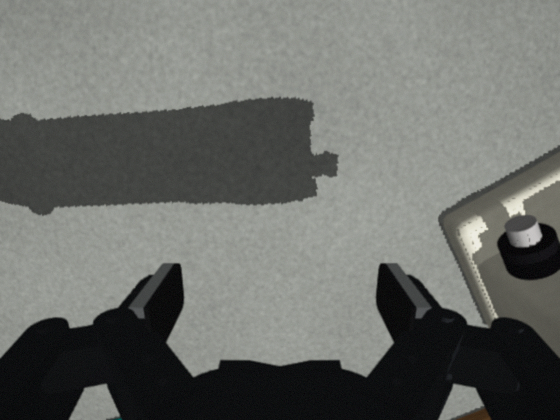

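```bash
python3 - <<'E'
from h import *
im=dict(np.load("top0.npz")); px=im["pixels"][:,:,::-1]
a=cv2.resize(px[185:265,185:265],(400,400),interpolation=cv2.INTER_CUBIC)
b=cv2.resize(px[170:250,296:376],(400,400),interpolation=cv2.INTER_CUBIC)
cv2.imwrite("pics/crop0.png",np.hstack([a,b]))
P=cloud(im)
for n,(c0,c1,r0,r1) in {"carrier":(185,250,195,255),"stage":(290,380,170,250)}.items():
    Q=P[r0:r1,c0:c1]; C=im["pixels"][r0:r1,c0:c1].astype(int)
    print(n, np.nanmin(Q[...,2]),np.nanmax(Q[...,2]))
    z=Q[...,2]
    print(np.histogram(z[np.isfinite(z)],bins=np.arange(-.005,.1,.005)))
Q=P[195:255,185:250];z=Q[...,2]
blk=(z>.036); print("block",blk.sum(),np.nanmean(Q[blk],0))
pl=(z>.007)&(z<.02);pts=np.float32(Q[pl][:,:2]); print("plate",pl.sum(),pts.mean(0),cv2.minAreaRect(pts*1000))
al=np.float32(Q[z>.007][:,:2])*1000;print(al.mean(0), cv2.minAreaRect(al))
Q=P[165:255,290:385];z=Q[...,2]
dk=(z>.056)&(z<.067); print("deck",dk.sum(),np.nanmean(Q[dk],0),cv2.minAreaRect(np.float32(Q[dk][:,:2])*1000), cv2.minAreaRect(np.float32(Q[z>.015][:,:2])*1000))
E
```

```text
carrier -0.008919000263052368 0.051610189575788556
(array([1318, 1458,  248,  553,   99,    1,    3,    3,    8,  102,   44,
          1,    0,    0,    0,    0,    0,    0,    0,    0]), array([-0.005,  0.   ,  0.005,  0.01 ,  0.015,  0.02 ,  0.025,  0.03 ,
        0.035,  0.04 ,  0.045,  0.05 ,  0.055,  0.06 ,  0.065,  0.07 ,
        0.075,  0.08 ,  0.085,  0.09 ,  0.095]))
stage -0.008395645470410384 0.08734937492630523
(array([1659, 1782,   92,   13,   26,  105,  319,  197,    8,    0,    0,
          7,  493, 1783,  279,   54,  160,  129,    7,    0]), array([-0.005,  0.   ,  0.005,  0.01 ,  0.015,  0.02 ,  0.025,  0.03 ,
        0.035,  0.04 ,  0.045,  0.05 ,  0.055,  0.06 ,  0.065,  0.07 ,
        0.075,  0.08 ,  0.085,  0.09 ,  0.095]))
block 154 [0.52974339 0.1645207  0.04403148]
plate 825 [0.52396935 0.16743352] ((505.2489013671875, 169.23342895507812), (129.2851104736328, 157.0433349609375), 73.99280548095703)
[524.851   166.84007] ((505.2489013671875, 169.23342895507812), (129.2851104736328, 157.0433349609375), 73.99280548095703)
deck 2488 [ 0.57269167 -0.16276606  0.06198442] ((574.7805786132812, -163.33718872070312), (150.43519592285156, 151.03903198242188), 1.8165082931518555) ((574.581298828125, -163.9397735595703), (170.56170654296875, 194.03065490722656), 2.3319594860076904)
```

View pics/crop0.png

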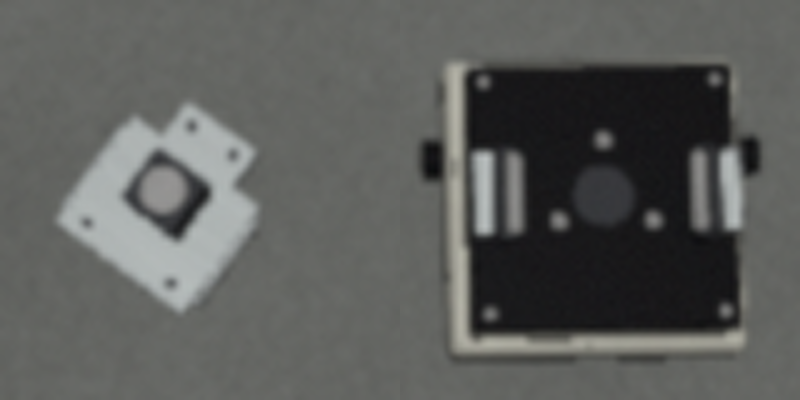

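```bash
python3 - <<'E'
from h import *
w=dict(np.load("wrist0.npz"));
from scipy.spatial.transform import Rotation as Ro
R=Ro.from_euler("xyz",[-179.994,-.0016,166.431],degrees=True).as_matrix()
t=np.array([0.15833712, 0.6561025 , 0.23128055])
print("cam in tool",R.T@(w["T"][:3,3]-t),"\n",(R.T@w["T"][:3,:3]).round(3), w["cx"],w["cy"],f_of(w))
im=dict(np.load("top0.npz")); g=im["pixels"].astype(int)
# carrier white plate
m=np.zeros((420,560),bool); m[195:260,185:250]=True
v=g.min(2); m&=(v>130); 
pts=np.array([at_z(im,(c,r),.012)[:2] for r,c in zip(*np.nonzero(m))])
from numpy.linalg import svd
r=cv2.minAreaRect(np.float32(pts*1000)); print("plate",len(pts),pts.mean(0),r)
h=cv2.convexHull(np.float32(pts*1000))[:,0]
# template fit: carrier shape 100x100 body x -50..25, nose 25..50 x +-25
from scipy.optimize import minimize
def inside(q): x,y=q[:,0],q[:,1]; return ((abs(y)<50)&(x>-50)&(x<25))|((abs(y)<25)&(x>=25)&(x<50))
G=np.stack(np.meshgrid(np.arange(430,640,1.),np.arange(70,270,1.)),-1).reshape(-1,2)
from scipy.interpolate import griddata
# sample gray at grid by projecting
gp=np.array([proj(im,[x/1000,y/1000,.012]) for x,y in G])
gv=cv2.remap(v.astype(np.float32),gp[:,0].astype(np.float32)[None],gp[:,1].astype(np.float32)[None],cv2.INTER_LINEAR)[0]
w8=(gv>125).astype(float)
def cost(p):
    a=np.radians(p[2]); d=G-p[:2]; q=np.stack([d[:,0]*np.cos(a)+d[:,1]*np.sin(a),-d[:,0]*np.sin(a)+d[:,1]*np.cos(a)],1)
    blk=(abs(q[:,0])<30)&(abs(q[:,1])<30)
    return (abs(inside(q)-w8)*~blk).sum()
best=min(((cost([x,y,a]),x,y,a) for x in range(510,550,5) for y in range(145,185,5) for a in range(-50,-20,4)))
print(best); o=minimize(cost,best[1:],method="Nelder-Mead",options=dict(initial_simplex=np.array(best[1:])+np.array([[0,0,0],[4,0,0],[0,4,0],[0,0,3]]))); print(o.x,o.fun)
# disc centre
print("nets:",at_z(im,(222,224),.044), at_z(im,(217.5,222.5),.044))
# deck features
for n,p,z in [("ball+x",(336.6,198),.073),("ball l",(328,214),.073),("ball r",(346.7,213.8),.073),("disc",(336.6,209),.062),("k1",(302.5,202),.015)]: print(n,at_z(im,p,z))
E
```

```text
cam in tool [ 0.07045493 -0.0015814  -0.14227508] 
 [[-0.    0.96  0.28]
 [ 1.    0.   -0.  ]
 [-0.    0.28 -0.96]] 279.5191907299753 209.00440837959806 331.10789935574365
plate 867 [0.52649173 0.16808185] ((531.4225463867188, 165.12265014648438), (96.2215347290039, 101.43401336669922), 55.17192840576172)Traceback (most recent call last):
  File "<stdin>", line 22, in <module>
cv2.error: OpenCV(4.12.0) /io/opencv/modules/imgproc/src/imgwarp.cpp:1713: error: (-215:Assertion failed) dst.cols < SHRT_MAX && dst.rows < SHRT_MAX && src.cols < SHRT_MAX && src.rows < SHRT_MAX in function 'remap'
```

```bash
python3 -m jog '[[[0,0,0],[-34.1,-27.9,7.9],0],[[0,0,0],[-34.1,-27.9,7.9],0],[[0,0,0],[-34.1,-27.9,7.9],0],[[0,0,0],[-34.1,-27.9,7.9],0],[[0,0,0],[-34.1,-27.9,7.9],0],[[0,0,0],[-34.1,-27.9,7.9],0],[[0,0,0],[-34.1,-27.9,7.9],0],[[0,0,0],[-34.1,-27.9,7.9],0],[[0,0,0],[-34.1,-27.9,7.9],0],[[0,0,0],[-34.1,-27.9,7.9],0],[[0,0,0],[-34.1,-27.9,7.9],0],[[0,0,0],[-34.1,-27.9,7.9],0],[[0,0,0],[-34.1,-27.9,7.9],0],[[0,0,0],[-34.1,-27.9,7.9],0],[[0,0,10.6],[0,0,0],0],[[0,0,10.6],[0,0,0],0],[[0,0,0],[0,0,0],0]]'
python3 - <<'E'
from h import *
im=optics.get_image("wrist"); save(im,"w1.png"); np.savez("w1.npz",**im); s=ctrl.sense(); print(s["ee_pos"],s["tcp_rot"],s["time_s"])
print([(x["position"],x["conf"]) for x in optics.tip_of("wrist","carrier_block")])
E
```

```text
time_s: 3.78
ee_pos: [0.5308, 0.1645, 0.1207]
tcp_rot: [-180.0, 0.0, 145.3]
contact_force: [0.5, -0.4, -0.3]
opening: 0.999
[0.53073832 0.16463152 0.12073406] [-1.79992387e+02  8.11546438e-03  1.45490411e+02] 3.825
[([469.4, 51.0], 0.96), ([278.0, 218.8], 0.74)]
```

View pics/w1.png

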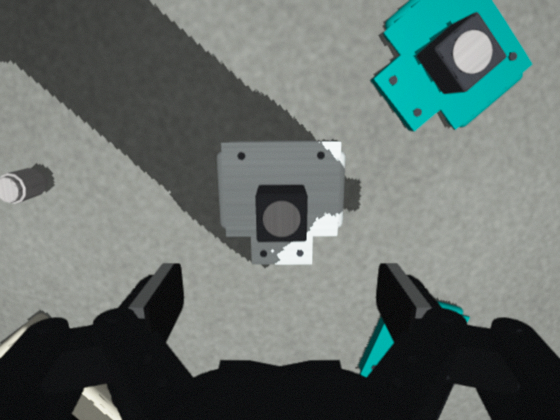

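```bash
python3 - <<'E'
from h import *
im=dict(np.load("w1.npz")); px=im["pixels"]
g=cv2.cvtColor(px,cv2.COLOR_RGB2GRAY)
cv2.imwrite("pics/c1.png",cv2.resize(px[130:275,205:365,::-1],None,fx=4.5,fy=4,interpolation=cv2.INTER_CUBIC)) if 0 else None
c=g[185:242,255:308]; _,b=cv2.threshold(cv2.GaussianBlur(c,(3,3),0),0,255,cv2.THRESH_OTSU)
b=(b>0)&True
n,l,st,ce=cv2.connectedComponentsWithStats(np.uint8(b)); print([(s[:5].tolist(),(q+[255,185]).round(1).tolist()) for s,q in zip(st,ce)])
# dark holes
def dark(c0,r0,k=6):
    p=g[r0-k:r0+k+1,c0-k:c0+k+1].astype(float); w=np.clip(np.median(p)-15-p,0,None); rr,cc=np.mgrid[r0-k:r0+k+1,c0-k:c0+k+1]; return (w*cc).sum()/w.sum(),(w*rr).sum()/w.sum()
H=[dark(241,156),dark(320,155),dark(263,254),dark(300,253)]
W=[at_z(im,h,.012) for h in H]; 
for h,w in zip(H,W): print(np.round(h,1),w.round(4))
d=W[1]-W[0]; print("y-axis dir holes rear", np.degrees(np.arctan2(d[1],d[0])),np.linalg.norm(d)); d=W[3]-W[2]; print(np.degrees(np.arctan2(d[1],d[0])),np.linalg.norm(d))
a=(W[2]+W[3])/2-(W[0]+W[1])/2; print("x",np.degrees(np.arctan2(a[1],a[0])),np.linalg.norm(a))
print("disc net", at_z(im,(278,218.8),.044), at_z(im,(281.5,218.3),.044))
P=cloud(im); q=P[195:235,265:300]; z=q[...,2]; print("blk depth",np.nanmedian(z), np.nanmean(q[(z>.04)&(z<.048)],0))
b=P[180:245,250:312]; z=b[...,2]; k=(z>.038)&(z<.05); rc=cv2.minAreaRect(np.float32(b[k][:,:2]*1000)); print(rc)
E
```

```text
[([0, 0, 53, 57, 1774], [281.0, 209.2]), ([0, 0, 4, 11, 27], [255.9, 188.8]), ([49, 0, 4, 10, 28], [305.9, 188.5]), ([8, 16, 37, 36, 1062], [281.2, 218.5]), ([0, 21, 3, 36, 64], [255.5, 226.1]), ([37, 29, 16, 28, 66], [303.6, 234.2])]
[240.9 155.6] [0.4815 0.1616 0.012 ]
[320.4 154.9] [0.5153 0.2112 0.012 ]
[263.1 253.2] [0.5562 0.1289 0.012 ]
[299.5 252.7] [0.5729 0.1538 0.012 ]
y-axis dir holes rear 55.75162565790719 0.06009059862957414
56.16746841174575 0.029987191089548584
x -34.291584529255616 0.07998147427968165
disc net [0.53030455 0.16198341 0.044     ] [0.53138935 0.16418971 0.044     ]
blk depth 0.04429267877658835 [0.52931441 0.16604991 0.04427314]
((531.3135986328125, 163.89993286132812), (36.052940368652344, 35.66943359375), 55.678199768066406)
```

```bash
python3 -m jog '[[[0,0,-0.3],[-0.8,0,24],0],[[0,0,0],[0,0,24],0],[[0,0,0],[0,0,24],0],[[0,0,0],[0,0,18],0],[[0,0,0],[0,0,10],0],[[0,0,0],[0,0,4.5],0],[[0,0,0],[0,0,0],0],[[0,0,0],[0,0,0],1],[[0,0,0],[0,0,0],1],[[0,0,0],[0,0,0],1],[[0,0,0],[0,0,0],1],[[0,0,0],[0,0,0],1],[[0,0,0],[0,0,0],1]]' 60
```

```text
time_s: 5.5
ee_pos: [0.5317, 0.1641, 0.0168]
tcp_rot: [180.0, 0.0, 145.5]
contact_force: [-2.1, -1.3, 9.0]
opening: 0.414
```

```bash
python3 -m jog '[[[0,0,0],[0,0,-10],1],[[0,0,0],[0,0,-25],1],[[0,0,0],[0,0,-40],1],[[0,0,0],[0,0,-40],1],[[0,0,0],[0,0,-20],1],[[0,0,0],[0,0,0],1],[[0,0,0],[0,0,0],1]]'
python3 - <<'E'
from h import *
im=optics.get_image("wrist"); save(im,"w2.png"); np.savez("w2.npz",**im); s=ctrl.sense(); print(s["ee_pos"],s["tcp_rot"],s["time_s"],s["contact_force"],s["ft_torque"],s["opening"])
E
```

```text
time_s: 6.38
ee_pos: [0.5308, 0.1639, 0.1504]
tcp_rot: [-179.9, -0.0, 145.5]
contact_force: [-0.2, -0.6, -3.4]
opening: 0.41
[0.53074537 0.16375376 0.15014087] [-1.79912764e+02 -4.64709445e-02  1.45533537e+02] 6.425 [ 0.24886998  0.81902157 -2.97812811] [-0.01392421  0.05475811 -0.0036549 ] 0.41170328945060775
```

View pics/w2.png

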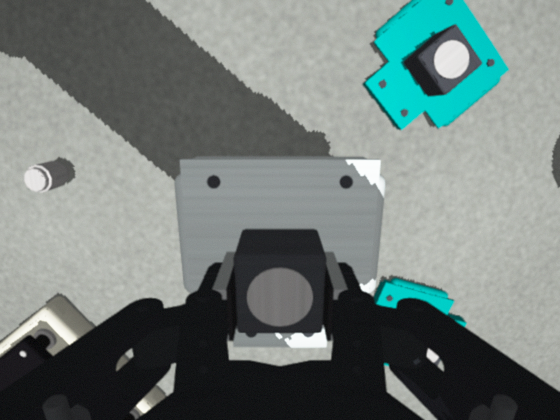

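```bash
python3 -m jog '[[[0,0,0],[-15,-9.5,-10],1],[[0,0,0],[-30,-19.1,-10],1],[[0,0,0],[-30,-19.1,-10],1],[[0,0,0],[-30,-19.1,-10],1],[[0,0,0],[-30,-19.1,-10],1],[[0,0,0],[-30,-19.1,-10],1],[[0,0,0],[-30,-19.1,-10],1],[[0,0,0],[-30,-19.1,-10],1],[[0,0,0],[-30,-19.1,-10],1],[[0,0,0],[-30,-19.1,-10],1],[[0,0,0],[-15,-9.6,0],1],[[0,0,-9.1],[0,0,0],1],[[0,0,-9.1],[0,0,0],1],[[0,0,-9.1],[0,0,0],1],[[0,0,-9.1],[0,0,0],1],[[0,0,0],[0,0,0],1],[[0,0,0],[0,0,0],1]]'
python3 - <<'E'
from h import *
im=optics.get_image("wrist"); save(im,"w3.png"); np.savez("w3.npz",**im); s=ctrl.sense(); print(s["ee_pos"],s["tcp_rot"],s["time_s"],s["joint_positions"],s["opening"])
np.savez("s3.npz",p=s["ee_pos"],r=s["tcp_rot"])
E
```

```text
time_s: 8.55
ee_pos: [0.6704, -0.1635, 0.2509]
tcp_rot: [180.0, -0.0, -178.3]
contact_force: [0.1, -0.9, -2.7]
opening: 0.413
[ 0.67050933 -0.16336684  0.250951  ] [ 1.79998836e+02 -2.90123208e-02 -1.78253049e+02] 8.6 [ -6.15479974  25.9419827   20.44533661  89.38893963  -9.59054209
  66.43165368 107.99448208] 0.4098039380063511
```

View pics/w3.png

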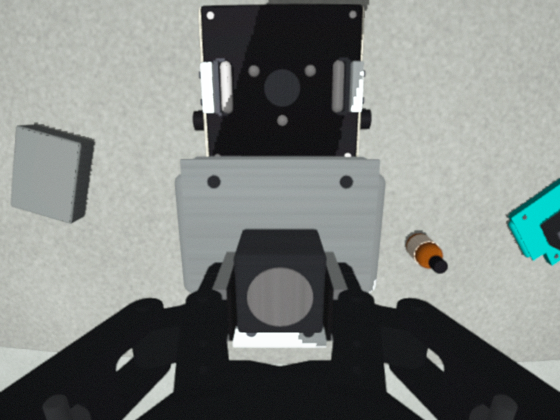

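```bash
cat > m.py <<'E'
from h import *
from scipy.spatial.transform import Rotation as Ro
def dark(g,c0,r0,k=7,sgn=1):
    c0,r0=int(round(c0)),int(round(r0))
    p=sgn*g[r0-k:r0+k+1,c0-k:c0+k+1].astype(float); w=np.clip(np.median(p)-25-p,0,None); rr,cc=np.mgrid[r0-k:r0+k+1,c0-k:c0+k+1]; return (w*cc).sum()/w.sum(),(w*rr).sum()/w.sum()
E
python3 - <<'E'
from m import *
im=dict(np.load("w3.npz")); s=np.load("s3.npz"); R=Ro.from_euler("xyz",s["r"],degrees=True).as_matrix(); t=s["p"]
g=cv2.cvtColor(im["pixels"],cv2.COLOR_RGB2GRAY); P=cloud(im)
tool=lambda X: R.T@(X-t)
# stage
B=[dark(g,*q,sgn=-1) for q in [(282,120.5),(254,71),(310,70.5)]]
BW=[at_z(im,b,.071) for b in B]
for b,w in zip(B,BW): print("ball",np.round(b,1),w.round(4))
c=sum(BW)/3; d=BW[1]-BW[2]; a=BW[0]-(BW[1]+BW[2])/2
print("centre",c.round(4),"yaw from x",np.degrees(np.arctan2(a[1],a[0])),np.linalg.norm(a),"pair dir",np.degrees(np.arctan2(d[1],d[0])),np.linalg.norm(d))
b=P[0:160,190:380]; z=b[...,2]; k=(z>.058)&(z<.066); print("deck",np.nanmedian(z[k]),cv2.minAreaRect(np.float32(b[k][:,:2]*1000)))
rc=[at_z(im,q,.062) for q in [(210.5,15.5),(353,14.5)]]
d=rc[0]-rc[1]; print("rear screws",rc[0].round(4),rc[1].round(4),np.degrees(np.arctan2(d[1],d[0])),np.linalg.norm(d))
# carrier in tool
zt=t[2]-.0048
H=[dark(g,213,181.5,9),dark(g,346,181.5,9)]
HW=[at_z(im,h,zt) for h in H]; 
for h,w in zip(H,HW): print("hole",np.round(h,1),w.round(4),(tool(w)*1000).round(2))
d=HW[0]-HW[1]; print("dist",np.linalg.norm(d),"yaw of y",np.degrees(np.arctan2(d[1],d[0])))
q=P[185:225,190:370]; print("plate z",np.nanmedian(q[...,2]),"expect",zt,[np.nanmedian(P[a:b,190:370,2]).round(4) for a,b in [(163,175),(190,200),(205,215)]], [np.nanmedian(P[165:222,a:b,2]).round(4) for a,b in [(190,210),(270,290),(355,372)]])
dz=P[285:310,265:295,2]; print("disc z",np.nanmedian(dz),t[2]+.0272)
c=g[262:332,240:320]; _,bb=cv2.threshold(cv2.GaussianBlur(c,(3,3),0),0,255,cv2.THRESH_OTSU)
n,l,st,ce=cv2.connectedComponentsWithStats(bb); i=l[35,40]; dc=ce[i]+[240,262]; print("disc",st[i],dc,(tool(at_z(im,dc,t[2]+.0272))*1000).round(2))
# top camera balls
tp=dict(np.load("top0.npz")); gt=cv2.cvtColor(tp["pixels"],cv2.COLOR_RGB2GRAY)
TB=[dark(gt,*q,k=3,sgn=-1) for q in [(336.6,198),(328,214),(346.7,213.8)]]; TW=[at_z(tp,b,.071) for b in TB]; print("top balls",[w.round(4) for w in TW],(sum(TW)/3).round(4))
E
```

```text
ball [281.9 119.8] [ 0.6055 -0.1649  0.071 ]
ball [253.4  70.1] [ 0.5617 -0.1924  0.071 ]
ball [309.8  69.7] [ 0.5599 -0.1407  0.071 ]
centre [ 0.5757 -0.166   0.071 ] yaw from x 2.135401930095225 0.04474079663060092 pair dir -87.93132358197781 0.051673015025100875
deck 0.061661319014293114 ((570.749267578125, -166.2041015625), (140.85325622558594, 150.2849578857422), 1.886535882949829)
rear screws [ 0.5135 -0.2331  0.062 ] [ 0.5087 -0.1027  0.062 ] -87.88288620822634 0.13041455144696962
hole [213.4 181.4] [ 0.6303 -0.1963  0.2462] [ 41.21 -31.71   4.82]
hole [345.8 181.5] [ 0.6286 -0.1363  0.2462] [41.08 28.28  4.82]
dist 0.05999426120748961 yaw of y -88.37448355223421
plate z 0.2457225019475485 expect 0.24615100052749958 [np.float64(0.2457), np.float64(0.2458), np.float64(0.2457)] [np.float64(0.2457), np.float64(0.2458), np.float64(0.2457)]
disc z 0.27844531570776326 0.2781510005274996
disc [   7    6   66   58 3035] [279.55815486 296.58682043] [  1.51  -1.78 -27.2 ]
top balls [array([ 0.6056, -0.1633,  0.071 ]), array([ 0.5599, -0.139 ,  0.071 ]), array([ 0.5616, -0.1909,  0.071 ])] [ 0.5757 -0.1644  0.071 ]
```

```bash
python3 -m jog '[[[0,0,-0.47],[0,0,0],1],[[0,0,0],[9.5,0.3,8],1],[[0,0,0],[16.4,0.5,22],1],[[0,0,0],[16.4,0.5,22],1],[[0,0,0],[16.4,0.5,22],1],[[0,0,0],[16.4,0.5,22],1],[[0,0,0],[12.6,0.4,18],1],[[0,0,0],[6,0.1,12],1],[[0,0,0],[0,0,0],1],[[0,0,0],[0,0,0],1]]'
python3 - <<'E'
from h import *
for c in ["wrist","top","scene"]:
    im=optics.get_image(c); save(im,c+"4.png"); np.savez(c+"4.npz",**im)
s=ctrl.sense(); print(s["ee_pos"],s["tcp_rot"],s["time_s"],s["contact_force"],s["opening"])
np.savez("s4.npz",p=s["ee_pos"],r=s["tcp_rot"])
E
```

```text
time_s: 9.85
ee_pos: [0.5777, -0.1645, 0.1258]
tcp_rot: [-180.0, 0.1, -177.6]
contact_force: [0.2, -0.5, -3.9]
opening: 0.408
[ 0.57753561 -0.16449694  0.12576378] [-1.79984829e+02  5.29941824e-02 -1.77593398e+02] 10.0 [-0.04338702 -0.019862   -3.2713055 ] 0.40820739601634365
```

View pics/wrist4.png

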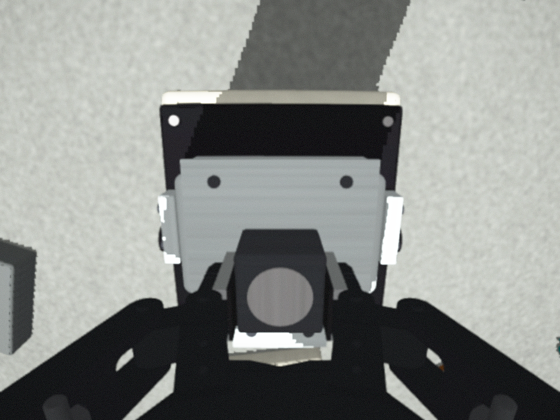

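View pics/scene4.png

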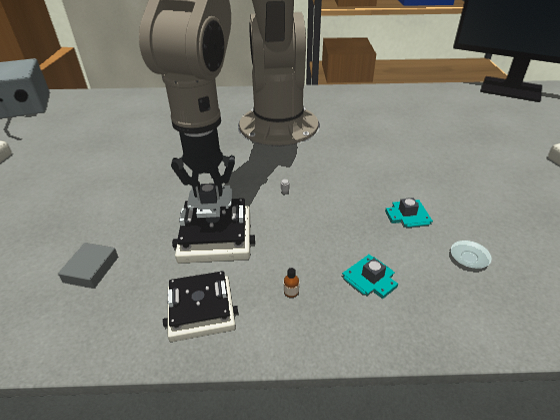

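```bash
cat >> m.py <<'E'
def rel(im,s):
    R=Ro.from_euler("xyz",s["r"],degrees=True).as_matrix(); t=s["p"]
    g=cv2.cvtColor(im["pixels"],cv2.COLOR_RGB2GRAY)
    S=[dark(g,174,120.5,sgn=-1),dark(g,388,121,sgn=-1)]; H=[dark(g,213,181.5,9),dark(g,346,181.5,9)]
    SW=[at_z(im,q,.062) for q in S]; HW=[at_z(im,q,t[2]-.005) for q in H]
    ang=lambda W:np.degrees(np.arctan2(*(W[1]-W[0])[:2][::-1]))-90
    def cen(W,l): a=np.radians(ang(W)); return (W[0]+W[1])[:2]/2+l*np.array([np.cos(a),np.sin(a)])
    cs,cc=cen(SW,.065),cen(HW,.040)
    print(np.round(S,1).tolist(),np.round(H,1).tolist()); print("deck",cs.round(4),ang(SW).round(2),np.linalg.norm(SW[1]-SW[0]).round(4),"carrier",cc.round(4),ang(HW).round(2),np.linalg.norm(HW[1]-HW[0]).round(4))
    d=np.r_[cs-cc,0]; print("deck-carrier world mm",(d*1e3).round(2),"tool mm",(R.T@d*1e3).round(2))
E
python3 - <<'E'
from m import *
rel(dict(np.load("wrist4.npz")),np.load("s4.npz"))
tp=dict(np.load("top4.npz")); cv2.imwrite("pics/t4.png",cv2.resize(tp["pixels"][165:255,285:385,::-1],(800,720)[:2],interpolation=cv2.INTER_CUBIC)[:600])
E
```

```text
[[173.3, 120.1], [387.5, 121.0]] [[213.5, 181.3], [346.0, 181.5]]
deck [ 0.5758 -0.166 ] 2.17 0.1305 carrier [ 0.5767 -0.1662] 2.32 0.0602
deck-carrier world mm [-0.93  0.21  0.  ] tool mm [ 0.92  0.25 -0.  ]
```

View pics/t4.png

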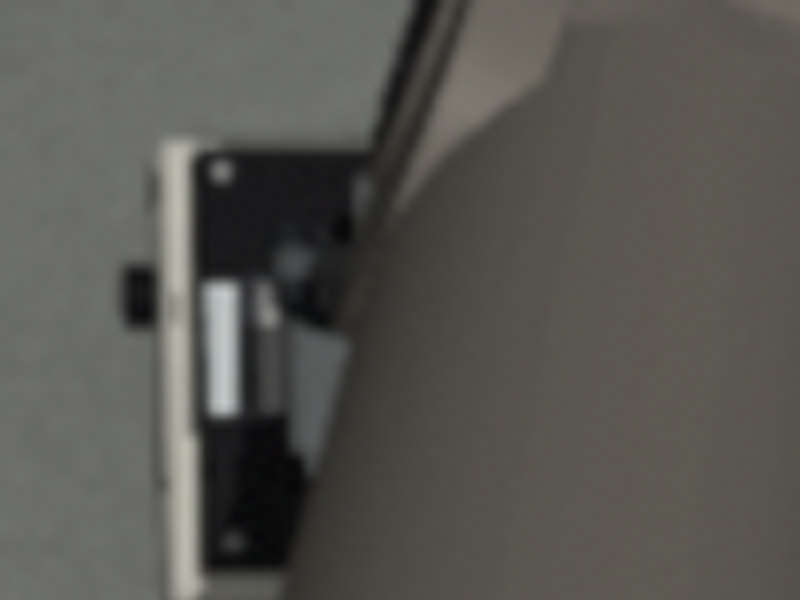

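```bash
python3 -m jog '[[[0,0,0.15],[0.9,0.2,6],1],[[0,0,0],[0,0,9],1],[[0,0,0],[0,0,7],1],[[0,0,0],[0,0,3],1],[[0,0,0],[0,0,0],1],[[0,0,0],[0,0,0],1]]'
python3 - <<'E'
from m import *
im=optics.get_image("wrist"); save(im,"w5.png"); np.savez("w5.npz",**im)
s=ctrl.sense(); print(s["ee_pos"],s["tcp_rot"],s["time_s"],s["contact_force"],s["opening"])
np.savez("s5.npz",p=s["ee_pos"],r=s["tcp_rot"])
E
```

```text
time_s: 10.75
ee_pos: [0.5762, -0.1643, 0.1004]
tcp_rot: [-180.0, 0.0, -177.8]
contact_force: [-0.7, -0.3, -3.9]
opening: 0.411
[ 0.57617241 -0.16432317  0.10046252] [-1.79993103e+02  2.05300453e-02 -1.77751438e+02] 10.8 [-0.26433873 -0.11348222 -3.38642177] 0.4132885592501803
```

View pics/w5.png

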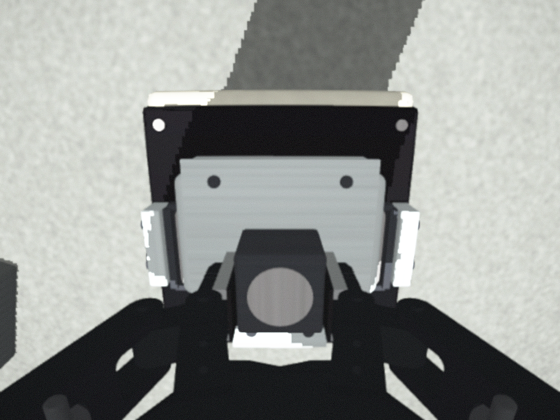

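```bash
sed -i 's/def rel(im,s)/def rel(im,s,sc=((174,120.5),(388,121)))/; s/S=\[dark(g,174,120.5,sgn=-1),dark(g,388,121,sgn=-1)\]/S=[dark(g,*sc[0],sgn=-1),dark(g,*sc[1],sgn=-1)]/' m.py; python3 - <<'E'
from m import *
rel(dict(np.load("w5.npz")),np.load("s5.npz"),((158.5,125),(402,125)))
E
```

```text
[[158.2, 124.5], [401.4, 124.8]] [[213.5, 181.3], [346.0, 181.5]]
deck [ 0.5758 -0.166 ] 2.18 0.1306 carrier [ 0.5752 -0.166 ] 2.17 0.0601
deck-carrier world mm [0.6  0.05 0.  ] tool mm [-0.6   0.03  0.  ]
```

```bash
python3 -m jog '[[[0,0,0],[-0.3,0,2.5],1],[[0,0,0],[0,0,2],1],[[0,0,0],[0,0,1],1],[[0,0,0],[0,0,1],1],[[0,0,0],[0,0,0],1],[[0,0,0],[0,0,0],1]]'; python3 -m jog '[[[0,0,0],[0,0,1],1],[[0,0,0],[0,0,0],1]]'
```

```text
time_s: 11.55
ee_pos: [0.5763, -0.1643, 0.0939]
tcp_rot: [-180.0, 0.0, -177.8]
contact_force: [-1.8, 0.5, 0.5]
opening: 0.41
time_s: 11.8
ee_pos: [0.5764, -0.1643, 0.0928]
tcp_rot: [-180.0, 0.0, -177.8]
contact_force: [-1.4, 0.6, 2.3]
opening: 0.409
```

```bash
python3 -m jog '[[[0,0,0],[0,0,1],1],[[0,0,0],[0,0,1],1],[[0,0,0],[0,0,1],1],[[0,0,0],[0,0,1],1],[[0,0,0],[0,0,0],1],[[0,0,0],[0,0,0],1]]'; python3 -m jog '[[[0,0,0],[0,0,1],1],[[0,0,0],[0,0,1],1],[[0,0,0],[0,0,1],1],[[0,0,0],[0,0,0],1],[[0,0,0],[0,0,0],1]]'
```

```text
time_s: 12.55
ee_pos: [0.5764, -0.1643, 0.0889]
tcp_rot: [-180.0, 0.0, -177.8]
contact_force: [-2.1, 1.0, 6.3]
opening: 0.408
time_s: 13.18
ee_pos: [0.5764, -0.1644, 0.0861]
tcp_rot: [-180.0, 0.0, -177.8]
contact_force: [-2.7, 2.1, 10.0]
opening: 0.409
```

```bash
python3 - <<'E'
from m import *
im=optics.get_image("wrist"); save(im,"w6.png"); np.savez("w6.npz",**im)
im=optics.get_image("scene"); cv2.imwrite("pics/sc6.png",cv2.resize(im["pixels"][150:280,150:280,::-1],(590,590),interpolation=cv2.INTER_CUBIC))
s=ctrl.sense(); print(s["ee_pos"],s["tcp_rot"],s["time_s"],s["contact_force"],s["ft_torque"],s["opening"])
E
```

```text
[ 0.57646789 -0.16435669  0.08607928] [-1.79998629e+02  2.12580318e-02 -1.77756289e+02] 13.275 [-3.30031966  1.416906    9.27893331] [ 0.14655619  0.78821351 -0.04321417] 0.41018471165133297
```

View pics/w6.png

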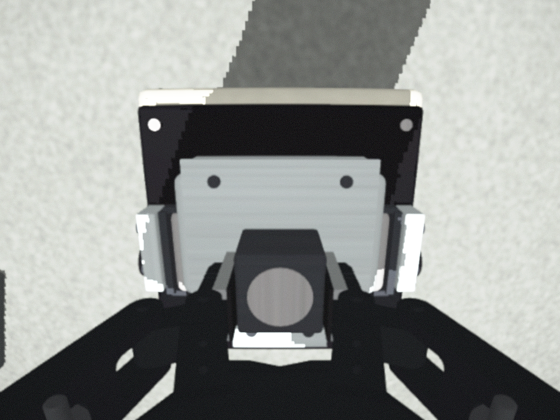

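```bash
python3 -m jog '[[[0,0,0],[0,0,1],1],[[0,0,0],[0,0,1],1],[[0,0,0],[0,0,0],1],[[0,0,0],[0,0,0],1]]'; python3 -m jog '[[[0,0,0],[0,0,1],1],[[0,0,0],[0,0,0],1],[[0,0,0],[0,0,0],1]]'
```

```text
time_s: 13.78
ee_pos: [0.5765, -0.1645, 0.0842]
tcp_rot: [-180.0, 0.0, -177.8]
contact_force: [-4.1, 1.7, 11.4]
opening: 0.413
time_s: 14.15
ee_pos: [0.5766, -0.1645, 0.0833]
tcp_rot: [-180.0, 0.0, -177.8]
contact_force: [-3.6, 0.8, 12.3]
opening: 0.414
```

```bash
python3 -m jog '[[[0,0,0],[0,0,1],1],[[0,0,0],[0,0,0],1],[[0,0,0],[0,0,0],1]]'; python3 -m jog '[[[0,0,0],[0,0,1],1],[[0,0,0],[0,0,0],1],[[0,0,0],[0,0,0],1]]'
```

```text
time_s: 14.52
ee_pos: [0.5767, -0.1644, 0.0824]
tcp_rot: [-180.0, 0.0, -177.8]
contact_force: [-4.5, 0.7, 13.3]
opening: 0.411
time_s: 14.9
ee_pos: [0.5767, -0.1645, 0.0814]
tcp_rot: [-180.0, 0.0, -177.8]
contact_force: [-4.2, 1.5, 15.2]
opening: 0.409
```

```bash
python3 - <<'E'
from m import *
P6=cloud(dict(np.load("w6.npz"))); P5=cloud(dict(np.load("w5.npz")))
im=optics.get_image("wrist"); save(im,"w7.png"); np.savez("w7.npz",**im)
P=cloud(im)
s=ctrl.sense(); print(s["ee_pos"],s["contact_force"],s["ft_torque"])
for Q in (P5,P6,P): 
    print("deck",[np.nanmean(Q[a:b,c:d,2]).round(4) for a,b,c,d in [(112,150,165,270),(112,150,290,395),(112,130,190,370),(138,152,190,370)]],"plate",[np.nanmean(Q[a:b,c:d,2]).round(4) for a,b,c,d in [(195,225,185,215),(195,225,345,375),(162,172,190,370),(200,225,190,370)]], "holder top",np.nanmean(Q[215:280,402:412,2]).round(4),np.nanmean(Q[215:280,148:158,2]).round(4))
E
```

```text
[ 0.57668739 -0.16449838  0.0814226 ] [-3.90863581  1.62542463 14.75906346] [ 0.20889657  0.96836751 -0.06875413]
deck [np.float64(0.0617), np.float64(0.0617), np.float64(0.0617), np.float64(0.0617)] plate [np.float64(0.0953), np.float64(0.0952), np.float64(0.0953), np.float64(0.0952)] holder top 0.0792 0.0787
deck [np.float64(0.0538), np.float64(0.0537), np.float64(0.0537), np.float64(0.0538)] plate [np.float64(0.081), np.float64(0.0809), np.float64(0.081), np.float64(0.081)] holder top 0.0715 0.0716
deck [np.float64(0.05), np.float64(0.05), np.float64(0.0499), np.float64(0.05)] plate [np.float64(0.0764), np.float64(0.0763), np.float64(0.0764), np.float64(0.0764)] holder top 0.0678 0.068
```

View pics/w7.png

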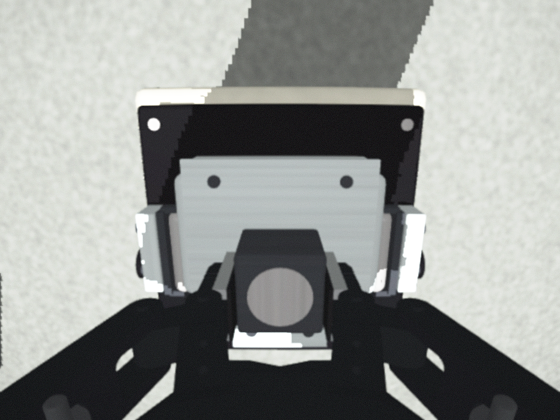

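```bash
cat > q.py <<'E'
from m import *
import sys
im=optics.get_image("wrist"); P=cloud(im); s=ctrl.sense()
d=np.nanmean(P[112:150,190:370,2]); L=np.nanmean(P[195:225,345:375,2]); Rr=np.nanmean(P[195:225,185:215,2]); b=np.nanmean(P[162:172,190:370,2]); f=np.nanmean(P[205:225,190:370,2])
print("sink %.1f rel R %.1f L %.1f back %.1f front %.1f"%((.0617-d)*1e3,*[(v-d)*1e3-15.5 for v in (Rr,L,b,f)]), s["ee_pos"].round(4),s["contact_force"].round(1),s["time_s"])
if len(sys.argv)>1: save(im,sys.argv[1])
E
python3 -m jog '[[[0,0,0],[0,0,1],1],[[0,0,0],[0,0,0],1],[[0,0,0],[0,0,0],1]]';python3 q.py; python3 -m jog '[[[0,0,0],[0,0,1],1],[[0,0,0],[0,0,0],1],[[0,0,0],[0,0,0],1]]';python3 q.py
```

```text
time_s: 15.32
ee_pos: [0.5767, -0.1645, 0.0804]
tcp_rot: [-180.0, 0.0, -177.8]
contact_force: [-3.8, 1.4, 15.9]
opening: 0.416
sink 12.3 rel R 10.5 L 10.4 back 10.5 front 10.4 [ 0.5767 -0.1645  0.0805] [-3.7  0.5 14.5] 15.375
time_s: 15.75
ee_pos: [0.5766, -0.1645, 0.0794]
tcp_rot: [-180.0, 0.0, -177.8]
contact_force: [-4.3, 1.8, 15.1]
opening: 0.408
sink 12.5 rel R 9.8 L 9.7 back 9.7 front 9.7 [ 0.5767 -0.1645  0.0795] [-3.9  0.8 14.7] 15.8
```

```bash

python3 -m jog '[[[0,0,0],[0,0,1],1],[[0,0,0],[0,0,0],1],[[0,0,0],[0,0,0],1]]';python3 q.py; python3 -m jog '[[[0,0,0],[0,0,0.7],1],[[0,0,0],[0,0,0],1],[[0,0,0],[0,0,0],1]]';python3 q.py w8.png
```

```text
time_s: 16.18
ee_pos: [0.5766, -0.1642, 0.0777]
tcp_rot: [-180.0, 0.0, -177.7]
contact_force: [1.6, 1.2, 4.4]
opening: 0.415
sink 4.1 rel R -0.6 L -0.6 back -0.6 front -0.6 [ 0.5766 -0.1642  0.0777] [-0.3  1.5  4.7] 16.225
time_s: 16.6
ee_pos: [0.5766, -0.1642, 0.0772]
tcp_rot: [-180.0, 0.0, -177.7]
contact_force: [-1.0, 2.1, 5.8]
opening: 0.411
sink 4.4 rel R -0.7 L -0.8 back -0.8 front -0.8 [ 0.5766 -0.1642  0.0772] [-0.6  1.4  5.4] 16.65
```

```bash

python3 -m jog '[[[0,0,0],[0,0,-1.5],1],[[0,0,0],[0,0,-1.5],1],[[0,0,0],[0,0,0],1],[[0,0,0],[0,0,0],0.5],[[0,0,0],[0,0,0],0.35],[[0,0,0],[0,0,0],0.35],[[0,0,0],[0,0,0],0.35]]';python3 q.py w9.png
```

```text
time_s: 17.52
ee_pos: [0.5762, -0.1643, 0.0799]
tcp_rot: [-180.0, -0.0, -177.8]
contact_force: [0.2, 1.1, -0.0]
opening: 0.652
sink 0.0 rel R -0.6 L -0.7 back -0.7 front -0.7 [ 0.5762 -0.1643  0.08  ] [ 0.1  0.3 -0.3] 17.575
```

View pics/w9.png

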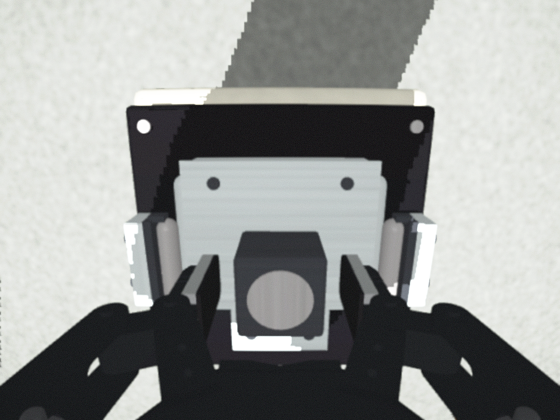

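Released: the block stands free between the pads at (280,297), with the rollers over both plate edges. I'll lift clear and check.

```bash

python3 -m jog '[[[0,0,0],[0,0,-8],0.35],[[0,0,0],[0,0,-20],0.35],[[0,0,0],[0,0,-40],0.35],[[0,0,0],[0,0,-50],0.35],[[0,0,0],[0,0,-30],0.35],[[0,0,0],[0,0,0],0.35],[[0,0,0],[0,0,0],0.35]]'
python3 - <<'E'
from m import *
im=optics.get_image("wrist"); save(im,"w10.png"); np.savez("w10.npz",**im); s=ctrl.sense(); print(s["ee_pos"],s["tcp_rot"],s["contact_force"],s["time_s"])
im=optics.get_image("scene"); save(im,"sc10.png")
E
```

```text
time_s: 18.45
ee_pos: [0.576, -0.1641, 0.2278]
tcp_rot: [180.0, -0.0, -177.7]
contact_force: [-0.8, -0.1, -1.2]
opening: 0.649
[ 0.57583876 -0.16408086  0.22728706] [ 1.79989272e+02 -6.86297746e-02 -1.77744306e+02] [-0.18461696 -1.25568253 -1.63856566] 18.5
```

View pics/w10.png

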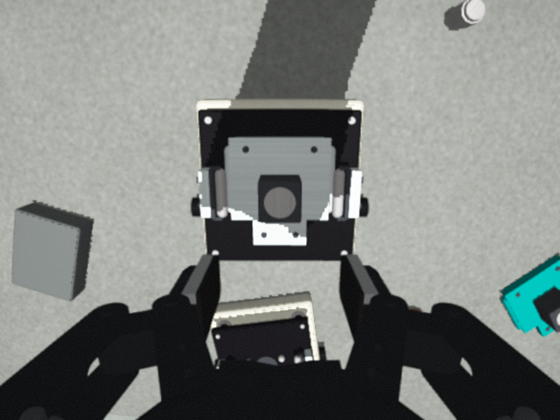

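View pics/sc10.png

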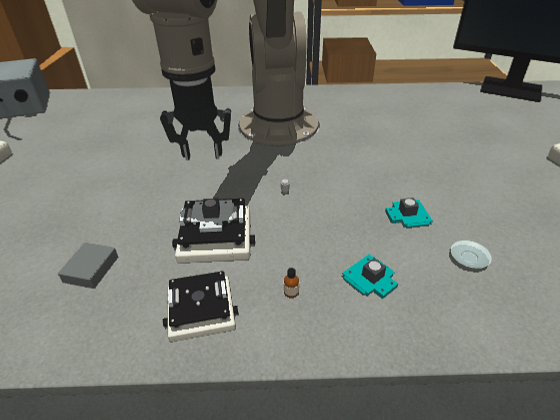

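Both pictures show the carrier seated on the larger stage, centred at about (280,190) in the wrist view, with the gripper clear and the bystanders where they were. One last measurement before I hand in.

```bash
python3 - <<'E'
from m import *
im=dict(np.load("w10.npz")); g=cv2.cvtColor(im["pixels"],cv2.COLOR_RGB2GRAY); P=cloud(im)
S=[at_z(im,dark(g,*q,k=5,sgn=-1),.062) for q in [(208,120),(351.5,120)]]
F=[at_z(im,dark(g,*q,k=4,sgn=-1),.062) for q in [(215,253),(343.5,253)]]
H=[at_z(im,dark(g,*q,k=5),.0775) for q in [(246,149.5),(314,149.5)]]
N=[at_z(im,dark(g,*q,k=4),.0775) for q in [(263.5,235),(296,235)]]
an=lambda W:np.degrees(np.arctan2(*(W[1]-W[0])[:2][::-1]))-90
print("deck",(sum(S+F)/4).round(4),an(S),an(F),np.linalg.norm(S[1]-S[0]),"carrier",(sum(H+N)/4).round(4),an(H),an(N),np.linalg.norm(H[1]-H[0]))
x=np.array([np.cos(np.radians(2.15)),np.sin(np.radians(2.15)),0]);print("deck centre from rear",(sum(S)/2+.065*x).round(4),"carrier",(sum(H)/2+.040*x).round(4))
d=np.nanmean(P[128:134,220:340,2]); d2=np.nanmean(P[245:255,225:335,2])
print("deck z",d,d2,"plate R/L/back/front",[np.nanmean(P[a:b,c:e,2]).round(4) for a,b,c,e in [(160,205,230,240),(160,205,320,330),(140,146,235,325),(232,242,268,292)]])
E
```

```text
deck [ 0.5757 -0.1659  0.062 ] 2.026939542240072 2.208227738282332 0.1308299125175727 carrier [ 0.5753 -0.1659  0.0775] 2.100262759134239 3.6711268502649546 0.059897023879957274
deck centre from rear [ 0.5759 -0.1658  0.062 ] carrier [ 0.5756 -0.166   0.0775]
deck z 0.06166082531808017 0.0616073178274771 plate R/L/back/front [np.float64(0.0767), np.float64(0.0765), np.float64(0.0765), np.float64(0.0765)]
```

```bash
python3 - <<'E'
from rig import ctrl
print(ctrl.close_job(), ctrl.sense()["time_s"])
E
```

```text
the job is handed in; nothing more can be done
the job is handed in; nothing more can be done
```

The carrier is home on the larger stage's three balls, released, and the job was handed in at about 18.5 s. I gripped the white carrier by its block, aligned it over the deck with the wrist camera, laid it on the rollers and pressed it down in small steps. At the snap the upward force on the tool fell from about 15 N to 4.5 N. The deck had sunk about 12.5 mm at most and came back to about 4 mm. I then eased off, let go and lifted clear.

**Last checks:**
- **Position:** the carrier is about 0.3–0.4 mm from the deck centre sideways.
- **Level and turn:** it is level within about 0.2°, and the rear holes give a turn within about 0.1° of the deck.
- **Deck:** it read 0.0 mm sunk just after release, and its height was unchanged after I lifted clear.
- **Surroundings:** the gripper is clear of everything, and the scene picture shows no bystander visibly moved.

**What disagreed or went less than cleanly:**
- **Height:** the depth map put the carrier 0.6–0.7 mm below its nominal home. This is inside the limit, and I take it as camera error.
- **Nose holes:** the two small nose holes gave a turn about 1.5° different from the rear holes. I put this down to pixel noise over their short spacing.
- **Wrist camera:** it was about 1.7 mm off along the jaw direction. I allowed for this by comparing carrier and stage in the same picture.
- **Pressing:** I had already queued one extra step, so I pressed 0.7 mm further just after the snap. The deck was then only 4.4 mm down, well under the 11 mm limit.

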